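Load the watch-parts cleaning carrier

ROBOT

A 6-joint arm with a two-finger parallel gripper is mounted at the origin on a cart in front of the work surface, level with it; the furniture and walls round the work are solid. World frame = base frame: x ahead of the robot, y to its left, z up, the work surface at z = 0. Lengths are in mm, angles in rad, forces in N, time in s.
With the tool pointing down it reaches from about 275 to 850 mm from the base axis. Payload 19 kg.
Tool frame: the origin (TCP) lies at the very end of the fingers, on their centre line; the grasp point (between the pads) lies 19 mm behind it; z points along the fingers, y is the line along which they close (so a half turn about z gives the same grasp; the last joint's range is limited). The gripper opens to 85 mm and grips with 20 to 120 N. Pads are 22 mm wide; open, the fingers measure 114 mm over their backs; the gripper's body (76 mm by 85 mm) begins 54 mm behind the grasp point. The pads swing forward as they close: fully open they stand 13 mm farther back than shut.
Start: joints at [1.093, 0.15, 1.437, -0, 1.554, -0.134], TCP at [193.816, 541.318, 231.267] pointing down, gripper open.
Joint ranges: [-2.8, 2.8], [-0.68, 2.1], [0.12, 2.68], [-1.39, 4.53], [0.16, 2.79], [-2.81, 2.81]. Speed limits (rad/s): [1.89, 1.89, 2.22, 3.01, 3.01, 3.01].

INTERFACE

Orientations are given as a 3x3 rotation matrix whose columns are the frame's x, y, z axes.
In Python, from workcell import * gives the robot as it stands. The module is installed in compiled form; this text tells all that it offers.
- The arm moves only by the shell command python3 -m handwheel 'ROWS' [FORCE]. ROWS is JSON, a list that holds one entry, the list of rows, each a list of 7 numbers: the finger opening in cm, from 0 to 8.54, then the shift along the tool's x, y, z in cm, then the turn, a rotation vector about the tool's x, y, z in rad. A call has 1 to 5 rows; each row shifts and turns the commanded pose from where the row before left it, along the tool's axes as they then stand; what a row does not reach is not made up. A row lasts 1/8 s, in which the tool goes at most 62.5 mm and 10.7 degrees, less where a joint would pass 70% of its speed; a pose out of reach is approached as far as the arm can. A call with a gripper value outside its range is refused whole. The fingers move at their own pace and stop on an object; FORCE is the grip in N (left out, the last holds). Time passes only in rows, so rows that do not move let the fingers close. It gives the time, the measured TCP pose, the force, the opening and the grip force at its end, in the units of the state.
- state(): the state, without advancing time (a new reading comes with each control period).
- get_image(name): name is "scene" or "top"; returns a dict with "pixels" (420x560x3 uint8, red, green, blue), "depth" (420x560 float32, mm along the optical axis (not along the pixel's ray), 0 where there is no reading), "fx", "fy", "cx", "cy" (pixels), "R" (3x3) and "t" (3): a world point X has camera coordinates R X + t. Camera axes: x right, y down, z forward; pixel columns grow to the right and rows downward; lengths in mm; the calibration is good to about 2 mm. A picture is of the moment at which its call begins.
- job_done(): hands the job in; it is judged then, once.
The state is a dict: "time": time; "qpos": joint angles; "dq": joint speeds; "effort": joint torques, N m; "tool_pos": TCP position; "tcp_rot": TCP orientation; "force": force on the tool from outside, world axes, zero at the start; "moment": the same for the moment, N m; "opening": finger opening in mm; "finger_force": force on a finger pad.
Only numpy, scipy, OpenCV 4.12 (cv2) and the standard library are available. Lean on these libraries where they do the work, as an engineer would, in place of code of your own. Each camera call takes 0.05 s, during which the arm holds its last target. There are 200 camera calls.

TASK

Load the carrier of the parts-cleaning machine: onto its upright spindle slide the deep mesh basket with the plates first, then the shallow mesh basket with the wheels, then the flat lid and last the knurled brass nut, each sitting fully home on the one below. Keep the baskets upright so that no parts fall out, and leave the brown bottle, the black eye loupe and the steel tweezers where they are.

Things in the scene. Friction and masses are not known exactly. Their poses are not given: they have to be found in the camera images.
- seat (a point): Carrier, fixed to the bench: round dark steel foot, 59 mm wide at the bench, 51 mm at its flat top, 6 mm high, with an upright steel spindle of 8 mm diameter in its middle. This point is the centre of the foot's flat top, on the spindle's axis; z is up. The spindle rises 59 mm above it, its last 7 mm tapering to a blunt nose 3 mm wide.
- deep_centre (a point): Deep mesh basket, steel wire, 56 mm wide, 24 mm high, open above, watch plates fixed in it, 70 g. Point: on its axis, 12 mm over its underside; z up. Grip it across the upright wall. Floor with 11 mm bore for the spindle in a tube 12 mm high. Lowest 4 mm: a 45 mm wide foot, which fits inside an open rim (52 mm inside). Home on the carrier foot: point 12 mm above the seat point.
- shallow_centre (a point): Shallow mesh basket, as the deep one (56 mm wide, wall grip, 45 mm foot 4 mm high, 11 mm bore) but 17 mm high, tube 10 mm high, divided in three by thin walls, small brass wheels fixed in it, 50 g. Point: on its axis, 8.5 mm over its underside; z up. Home on the deep basket its foot sits 4 mm inside that rim: point 28.5 mm above the seat point.
- lid_centre (a point): Lid: flat steel disc, 56 mm wide, 3 mm thick, with small dark holes; under it a 45 mm foot, 4 mm high, that drops into a basket's rim; on it a knurled hub, 22 mm wide, 7 mm high, its grip. 14 mm high in all, 11 mm bore through the middle, 40 g. Point: on its axis at the disc's upper face, 7 mm over its underside; z up. Home on the shallow basket: 40 mm above the seat point.
- nut_centre (a point): Clamp nut: brass ring with knurled side, 20 mm wide, 15 mm high, plain 11 mm bore right through (slides on, no turning), standing on its flat end, 30 g. Point: on its axis, 7.5 mm over its underside; z up. Home on the lid's hub: point 54.5 mm above the seat point, and the spindle's nose ends 3 mm below the nut's top.
- bottle: Bystander: brown glass bottle with a pale ribbed cap, 42 mm wide, 69 mm high. Origin at the middle of its underside.
- eye_loupe: Bystander: black conical eye loupe standing on its wide end, 37 mm wide, 32 mm high. Origin at the middle of its underside.
- tweezers: Bystander: steel tweezers lying on the bench, 125 mm long (along their y axis), 14 mm wide, 9 mm high. Origin at the middle of their underside.

How it is judged (in metres and radians):
At the end, for the whole second after the job is handed in: On the spindle, from below: deep basket, shallow basket, lid, nut. The centre of each lies within 4 mm of the spindle's axis, within 3 mm of its home height (12, 28.5, 40 and 54.5 mm above the seat point), tilted less than 0.08 rad, and at rest (slower than 20 mm/s) (horizontal distance between each of deep_centre, shallow_centre, lid_centre, nut_centre and seat below 0.004 m and z of deep_centre in the frame of seat between 0.009 and 0.015 m and angle between each of deep_centre, shallow_centre, lid_centre, nut_centre's own z axis and vertical below 0.08 rad and linear speed of each of deep_basket, shallow_basket, lid, nut below 0.02 m/s and z of shallow_centre in the frame of seat between 0.0255 and 0.0315 m and z of lid_centre in the frame of seat between 0.037 and 0.043 m and z of nut_centre in the frame of seat between 0.0515 and 0.0575 m); the robot touches nothing.
It fails at once if the deep basket is tipped by more than 40 degrees, so that its parts fall out (angle between deep_centre's own z axis and vertical above 0.7 rad).
It fails at once if the shallow basket is tipped by more than 40 degrees, so that its parts fall out (angle between shallow_centre's own z axis and vertical above 0.7 rad).
It fails at once if the brown bottle pushed more than 25 mm from where it stood (distance of bottle from where it was at the start of the episode above 0.025 m).
It fails at once if the eye loupe pushed more than 25 mm from where it stood (distance of eye_loupe from where it was at the start of the episode above 0.025 m).
It fails at once if the tweezers pushed more than 25 mm from where it stood (distance of tweezers from where it was at the start of the episode above 0.025 m).
It also fails if it takes over 88 s, if anything falls off the work surface, if the arm or the gripper's body presses on something with over 40 N, if the wrist force passes 120 N, or if a joint passes its speed limit or range.

## Working session

There is one attempt and no reset: what is moved stays moved. The work goes in short steps, Python scripts to look and compute and a shell command to move; the robot and the scene stay as the last step left them, time stands still between calls to the robot, and variables do not carry over. Pictures are saved under pics/ and viewed, at most 14 in all, crops included, and the job is handed in when it is done.

```bash
mkdir -p pics; python3 - <<'E'
from workcell import *
import cv2,numpy as np
for n in ("scene","top"):
    im=get_image(n); cv2.imwrite(f"pics/{n}0.png",im["pixels"][:,:,::-1])
    np.savez(f"{n}0.npz",**im)
    R,t=np.array(im["R"]),np.array(im["t"]); print(n,im["fx"],im["cx"],im["cy"],(-R.T@t).round(),R.round(2).tolist())
s=state();print(s)
E
```

```text
scene 430.8525836889864 284.6041647237395 209.4448173313799 [-115.  506.  524.] [[-0.55, -0.83, 0.0], [-0.47, 0.3, -0.83], [0.69, -0.46, -0.56]]
top 525.3882603428415 286.88729736160326 215.29080367243625 [ 369.  120. 1013.] [[0.02, -1.0, -0.0], [-0.99, -0.02, -0.12], [0.12, 0.01, -0.99]]
{'time': 0.1, 'qpos': array([ 1.09300426e+00,  1.50937995e-01,  1.43797589e+00, -2.65972219e-06,
        1.55381360e+00, -1.34026084e-01]), 'dq': array([ 0.00068226, -0.00350969, -0.00020273,  0.00069197, -0.00212944,
       -0.0008243 ]), 'effort': array([ 4.49730796e-03, -7.14383411e+01, -5.71787775e+01, -1.38235960e-04,
        7.28872445e-03,  7.64883248e-05]), 'tool_pos': array([193.72029397, 541.13643581, 230.73025569]), 'tcp_rot': array([[-9.41492053e-01,  3.37034781e-01, -5.19456177e-04],
       [ 3.37035148e-01,  9.41491525e-01, -1.00896701e-03],
       [ 1.49006613e-04, -1.12500941e-03, -9.99999356e-01]]), 'force': array([0.07875405, 0.76956041, 0.19772516]), 'moment': array([ 0.0121275 , -0.00510919,  0.02468803]), 'finger_force': 0.0, 'opening': 85.66736566279027}
```

View pics/scene0.png

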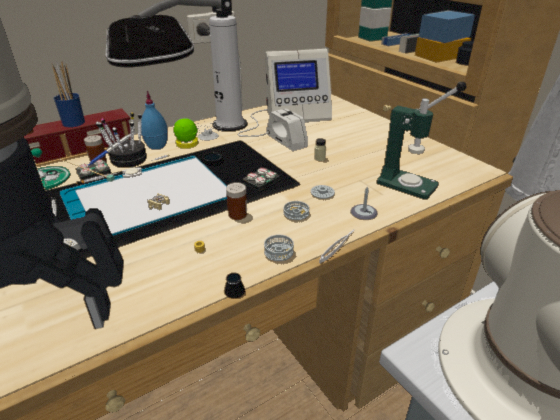

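View pics/top0.png

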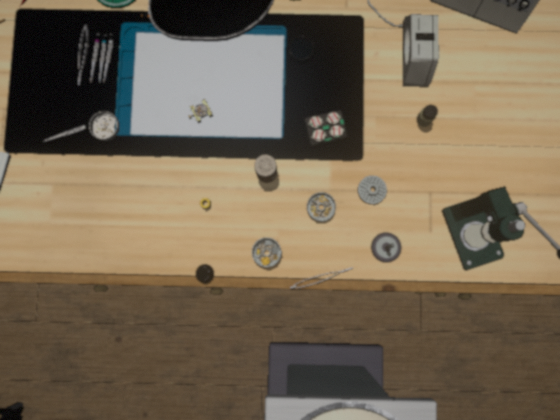

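The top view shows two baskets at (267,253) and (321,207), the lid at (372,190), the carrier at (386,247), and the nut at (206,204). The bystanders are the loupe at (205,273), the bottle at (265,168) and the tweezers at (321,278). Next I measure them from the depth data.

```bash
cat > h.py <<'E'
import numpy as np,cv2
def cloud(im):
    R,t=np.array(im["R"]),np.array(im["t"]); d=np.array(im["depth"]).astype(float)
    v,u=np.mgrid[:d.shape[0],:d.shape[1]]
    c=np.stack([(u-im["cx"])/im["fx"]*d,(v-im["cy"])/im["fy"]*d,d],-1)
    w=(c-t)@R; w[d==0]=np.nan; return w
def ray(im,u,v,z):
    R,t=np.array(im["R"]),np.array(im["t"]); o=-R.T@t
    r=R.T@np.array([(u-im["cx"])/im["fx"],(v-im["cy"])/im["fy"],1]); return o+r*(z-o[2])/r[2]
def pix(im,p):
    c=np.array(im["R"])@np.array(p)+np.array(im["t"]); return im["fx"]*c[0]/c[2]+im["cx"],im["fy"]*c[1]/c[2]+im["cy"]
E
python3 - <<'E'
from h import *
T=dict(np.load("top0.npz"));S=dict(np.load("scene0.npz"))
wt,ws=cloud(T),cloud(S)
for n,u,v,h in [("A",267,253,20),("B",321,207,16),("lid",372,190,7),("seat",386,247,6),("nut",206,204,15),("loupe",205,273,30),("bottle",265,168,69),("tw",321,278,5)]:
    p=ray(T,u,v,h); print(n,"guess",p.round(1))
    for nm,w in(("top",wt),("scn",ws)):
        q=w.reshape(-1,3); q=q[np.hypot(*(q[:,:2]-p[:2]).T)<(42 if n!='tw' else 80)]
        q=q[(q[:,2]>3)&(q[:,2]<90)]
        if len(q)==0: print(nm,0);continue
        (c,r)=cv2.minEnclosingCircle(q[:,:2].astype(np.float32))
        print("  ",nm,len(q),"bbox",np.percentile(q,2,0).round(),np.percentile(q,98,0).round(),"circ",np.round(c,1),round(r,1))
for nm,im in(("top",T),("scene",S)):
    (x,y)=(315,225) if nm=="top" else (280,220)
    k=im["pixels"][y-60:y+70,x-130:x+130,::-1] if nm=="top" else im["pixels"][150:310,170:430,::-1]
    cv2.imwrite(f"pics/{nm}crop.png",cv2.resize(k,None,fx=3,fy=3,interpolation=cv2.INTER_CUBIC))
E
```

```text
A guess [415.  162.7  20. ]
   top 527 bbox [387. 138.   3.] [443. 192.  26.] circ [414.1 161.9] 40.2
   scn 594 bbox [392. 137.   4.] [447. 192.  24.] circ [419.3 164. ] 29.9
B guess [505.5  61.9  16. ]
   top 458 bbox [480.  37.   3.] [534.  89.  18.] circ [506.2  62.4] 40.2
   scn 396 bbox [482.  35.   3.] [537.  89.  17.] circ [509.4  61.8] 29.7
lid guess [542.3 -37.    7. ]
   top 627 bbox [517. -62.   3.] [570. -12.  15.] circ [542.9 -39.3] 39.8
   scn 257 bbox [519. -62.   4.] [572. -12.  14.] circ [543.7 -37.3] 30.8
seat guess [432.4 -64.4   6. ]
   top 634 bbox [407. -90.   3.] [458. -38.  58.] circ [430.4 -64.9] 41.0
   scn 354 bbox [410. -87.   3.] [457. -39.  59.] circ [432.7 -63.7] 28.3
nut guess [506.5 282.6  15. ]
   top 117 bbox [473. 255.   3.] [541. 308.  17.] circ [506.4 276.4] 39.2
   scn 105 bbox [500. 276.   3.] [519. 295.  16.] circ [510.1 284.9] 10.7
loupe guess [374.8 276.6  30. ]
   top 295 bbox [358. 263.   3.] [398. 297.  33.] circ [376.1 273.7] 39.8
   scn 399 bbox [360. 269.   4.] [387. 298.  31.] circ [373.3 282.7] 17.2
bottle guess [568.  168.5  69. ]
   top 538 bbox [553. 149.   4.] [602. 189.  71.] circ [571.  168.5] 39.0
   scn 661 bbox [554. 153.   5.] [589. 189.  69.] circ [574.1 169.7] 21.4
tw guess [370.6  59.1   5. ]
   top 201 bbox [352.   0.   3.] [440. 118.  11.] circ [380.1  57.4] 76.9
   scn 165 bbox [354.   6.   3.] [392. 115.  10.] circ [374.3  58.7] 62.0
```

View pics/topcrop.png

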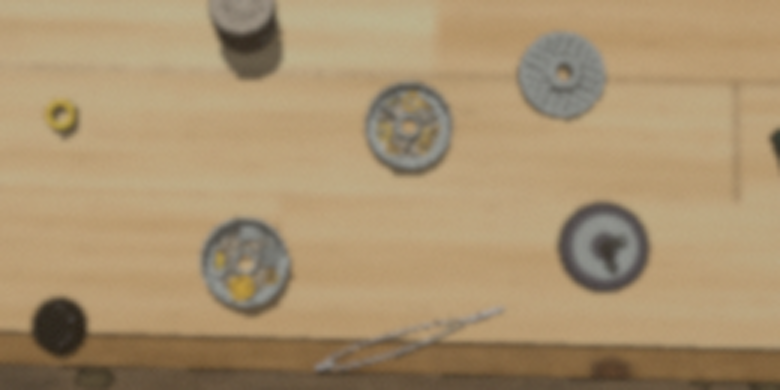

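View pics/scenecrop.png

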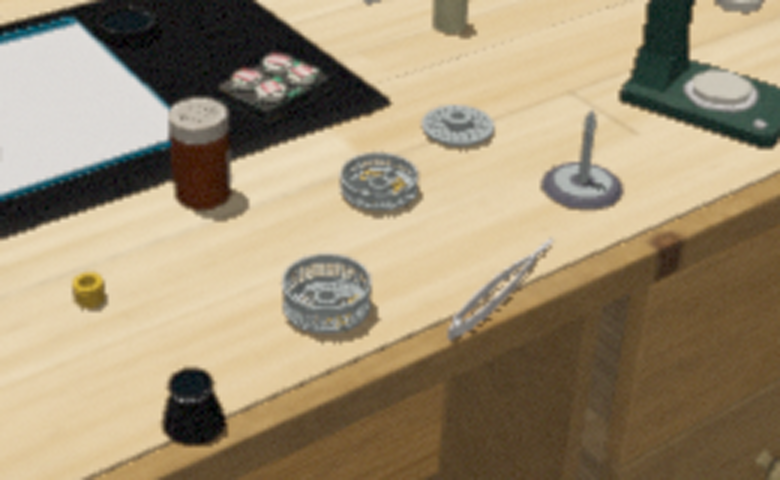

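The crops show A at (417,164), 24 mm high, so it is the deep basket. B at (508,62), 17 mm high, is the shallow one. The heights and sizes match the description. The other positions are lid (544,-37), seat (433,-64) and nut about (509,285). I'll square the tool to the world axes and go above the deep basket.

```bash
python3 -m handwheel '[[[8.5,0,0,0,0,0,-0.172],[8.5,0,0,0,0,0,-0.172],[8.5,-2.3,-4,0,0,0,0],[8.5,-2.3,-4,0,0,0,0],[8.5,-2.3,-4,0,0,0,0]]]' 40
python3 -m handwheel '[[[8.5,-2.3,-4,1,0,0,0],[8.5,-2.3,-4,2,0,0,0],[8.5,-2.3,-4,2,0,0,0],[8.5,-2.3,-4,2,0,0,0],[8.5,-2.3,-4,2,0,0,0]]]'
python3 -c "
from workcell import *;s=state();print(s['tool_pos'],s['tcp_rot'].round(3).tolist(),s['time'])"
```

```text
time: 0.72
tool_pos: [263.2, 420.0, 231.0]
tcp_rot: [[-1.0, -0.001, -0.0], [-0.001, 1.0, -0.0], [0.0, -0.0, -1.0]]
force: [0.5, 0.6, 0.4]
opening: 85.0
finger_force: 0.0
time: 1.35
tool_pos: [378.3, 219.9, 140.6]
tcp_rot: [[-1.0, -0.0, 0.0], [-0.0, 1.0, -0.0], [-0.0, -0.0, -1.0]]
force: [0.8, 0.9, -0.2]
opening: 85.0
finger_force: 0.0
[378.26715802 219.93927804 140.60973008] [[-1.0, -0.0, 0.0], [-0.0, 1.0, -0.0], [-0.0, -0.0, -1.0]] 1.35
```

```bash
python3 -m handwheel '[[[8.5,-2.0,-2.8,2,0,0,0],[8.5,-1.9,-2.7,2,0,0,0],[8.5,0,0,3,0,0,0],[8.5,0,0,3,0,0,0],[8.5,0,0,0,0,0,0]]]'
python3 - <<'E'
from workcell import *
from h import *
im=get_image("scene"); k=im["pixels"][:,:,::-1].copy()
t=state()["tool_pos"]; print(t, pix(im,t))
w=cloud(im).reshape(-1,3); q=w[(np.hypot(w[:,0]-t[0],w[:,1]-t[1])<75)&(w[:,2]>48)&(w[:,2]<62)]
for s in(1,-1):
    g=q[(q[:,1]-t[1])*s>25]; print(len(g), np.percentile(g,[2,50,98],0).round(1).tolist() if len(g) else 0)
cv2.imwrite("pics/s1.png",cv2.resize(k[100:320,160:420],None,fx=2.7,fy=2.7,interpolation=cv2.INTER_CUBIC))
E
```

```text
time: 1.98
tool_pos: [415.6, 166.0, 39.7]
tcp_rot: [[-1.0, -0.0, -0.004], [-0.0, 1.0, -0.001], [0.004, -0.001, -1.0]]
force: [-1.2, 0.3, 0.4]
opening: 85.1
finger_force: 0.0
[416.49248887 166.28888498  41.19691508] (np.float64(278.13149427857576), np.float64(236.69242950511267))
26 [[404.4, 209.0, 53.7], [407.9, 214.3, 58.8], [418.5, 221.1, 61.8]]
36 [[404.4, 114.6, 52.7], [411.7, 122.7, 57.2], [425.4, 123.8, 61.2]]
```

View pics/s1.png

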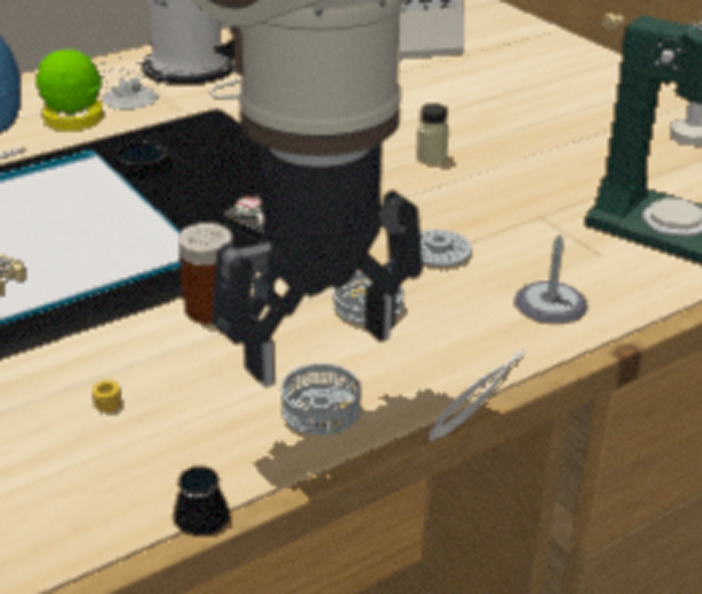

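The gripper is centred over the basket at crop (320,400), and the finger cloud agrees with the TCP. Now I descend and grip.

```bash
python3 -m handwheel '[[[8.5,-0.1,-0.15,2,0,0,0],[8.5,0,0,1.8,0,0,0],[8.5,0,0,0,0,0,0],[5.0,0,0,0,0,0,0],[5.0,0,0,0,0,0,0]]]' 40
python3 -m handwheel '[[[5.0,0,0,0,0,0,0],[5.0,0,0,0,0,0,0],[5.0,0,0,0,0,0,0],[5.0,0,0,0,0,0,0]]]'
```

```text
time: 2.65
tool_pos: [418.6, 165.1, 4.8]
tcp_rot: [[-1.0, -0.0, 0.002], [-0.0, 1.0, 0.0], [-0.002, 0.0, -1.0]]
force: [-10.8, -2.4, 25.2]
opening: 55.3
finger_force: 37.3
time: 3.15
tool_pos: [418.6, 165.1, 4.9]
tcp_rot: [[-1.0, -0.0, 0.002], [-0.0, 1.0, 0.0], [-0.002, 0.0, -1.0]]
force: [-5.6, -1.1, 15.7]
opening: 54.8
finger_force: 39.1
```

```bash
python3 -m handwheel '[[[5.0,0,0,-1,0,0,0],[5.0,0,0,-2,0,0,0],[5.0,0,0,-3,0,0,0],[5.0,0,0,-3,0,0,0],[5.0,0,0,0,0,0,0]]]'
python3 - <<'E'
from workcell import *
from h import *
t=state()["tool_pos"]; print(t,state()["force"])
for n in("scene","top"):
    im=get_image(n); k=im["pixels"][:,:,::-1].copy(); np.savez(n+"2.npz",**im)
    w=cloud(im).reshape(-1,3); q=w[(np.hypot(w[:,0]-t[0],w[:,1]-t[1])<45)&(w[:,2]>78)&(w[:,2]<115)]
    print(n,np.percentile(q,[2,50,98],0).round(1).tolist() if len(q) else 0)
    if n=="scene": cv2.imwrite("pics/s2.png",cv2.resize(k[100:320,160:420],None,fx=2.7,fy=2.7,interpolation=cv2.INTER_CUBIC))
E
```

```text
time: 3.78
tool_pos: [419.1, 165.1, 95.9]
tcp_rot: [[-1.0, -0.0, 0.004], [-0.0, 1.0, 0.001], [-0.004, 0.001, -1.0]]
force: [-0.1, -0.2, -0.9]
opening: 55.0
finger_force: 42.8
[419.05941247 165.1322684   95.94852136] [-0.05646781 -0.22950387 -0.89939847]
scene [[392.5, 132.8, 93.4], [414.3, 161.7, 103.5], [447.1, 204.1, 114.6]]
top 0
```

View pics/s2.png

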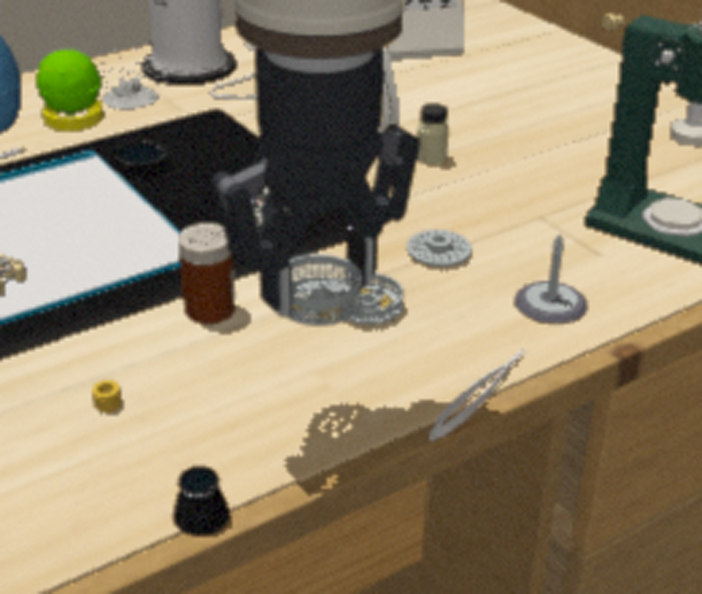

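Basket held level at crop (320,290) and clear of the bench. The spindle is at crop (557,240); I'll locate its axis more accurately.

```bash
python3 - <<'E'
from h import *
for n in("scene0","scene2","top0"):
    im=dict(np.load(n+".npz")); W=cloud(im); w=W
    m=(np.hypot(w[...,0]-433,w[...,1]+64)<16)&(w[...,2]>14)&(w[...,2]<64)
    R,t=im["R"],im["t"]; o=-R.T@t
    d=np.array([433,-64])-o[:2]; d/=np.linalg.norm(d)
    q=w[m]; print(n,len(q),"surf+3:",(np.median(q[:,:2],0)+3*d).round(1),"z",q[:,2].min().round(),q[:,2].max().round())
    # line fit in pixels -> plane through camera; lateral position
    v,u=np.nonzero(m); 
    f=np.polyfit(v,u,1); 
    ft=(np.hypot(w[...,0]-433,w[...,1]+64)<36)&(w[...,2]>4)&(w[...,2]<8.5)
    c=ft.astype(np.uint8); cs,_=cv2.findContours(c,cv2.RETR_EXTERNAL,cv2.CHAIN_APPROX_NONE); k=max(cs,key=len); 
    P=np.array([ray(im,a,b,6)[:2] for a,b in cv2.convexHull(k)[:,0]],np.float32)
    cc,r=cv2.minEnclosingCircle(P); e=cv2.fitEllipse(P); print("  foot circ",np.round(cc,1),round(r,1),"ell",np.round(e[0],1),np.round(e[1],1))
    # spindle base and lateral check: predicted pixel of axis at z=35
    for z in(20,50):
        a,b=pix(im,[433,-64,z]); print("  z",z,"pred u",round(a,1),"line u",round(np.polyval(f,b),1),"at v",round(b,1))
E
```

```text
scene0 79 surf+3: [435.  -65.5] z 14.0 63.0
  foot circ [432.  -62.9] 27.5 ell [432.4 -63.2] [52.2 54.2]
  z 20 pred u 364.5 line u 364.4 at v 204.8
  z 50 pred u 366.0 line u 365.9 at v 192.9
scene2 80 surf+3: [434.7 -65.2] z 14.0 64.0
  foot circ [431.9 -61.3] 28.3 ell [432. -62.] [52.2 56.4]
  z 20 pred u 364.5 line u 364.4 at v 204.8
  z 50 pred u 366.0 line u 365.9 at v 192.9
top0 33 surf+3: [432.5 -64.4] z 19.0 64.0
  foot circ [431.4 -64. ] 29.2 ell [431.8 -64. ] [55.7 57.3]
  z 20 pred u 387.2 line u 388.7 at v 246.2
  z 50 pred u 390.2 line u 389.4 at v 245.2
```

```bash
python3 -m handwheel '[[[5.0,-0.35,-5.7,0,0,0,0],[5.0,-0.35,-5.7,0,0,0,0],[5.0,-0.35,-5.7,0,0,0,0],[5.0,-0.36,-5.84,0,0,0,0],[5.0,0,0,1.2,0,0,0]]]'
python3 -m handwheel '[[[5.0,0,0,0.6,0,0,0],[5.0,0,0,0,0,0,0]]]'
python3 - <<'E'
from workcell import *
from h import *
t=state()["tool_pos"]; print(t)
im=get_image("scene"); k=im["pixels"][:,:,::-1]
w=cloud(im).reshape(-1,3); q=w[(np.hypot(w[:,0]-t[0],w[:,1]-t[1])<45)&(w[:,2]>68)&(w[:,2]<94)]
print(np.percentile(q,[2,50,98],0).round(1).tolist())
cv2.imwrite("pics/s3.png",cv2.resize(k[100:260,270:470],None,fx=3.6,fy=3.6,interpolation=cv2.INTER_CUBIC))
E
```

```text
time: 4.5
tool_pos: [432.0, -67.9, 80.8]
tcp_rot: [[-1.0, 0.005, -0.0], [0.005, 1.0, -0.001], [0.0, -0.001, -1.0]]
force: [0.0, 0.7, -1.3]
opening: 55.1
finger_force: 42.9
time: 4.75
tool_pos: [431.6, -63.3, 74.5]
tcp_rot: [[-1.0, -0.002, -0.002], [-0.002, 1.0, 0.001], [0.002, 0.001, -1.0]]
force: [-0.3, 0.9, -0.2]
opening: 55.1
finger_force: 42.9
[431.5705698  -63.33135063  74.53527631]
[[405.2, -91.5, 72.9], [428.4, -63.9, 82.7], [457.4, -23.2, 93.3]]
```

View pics/s3.png

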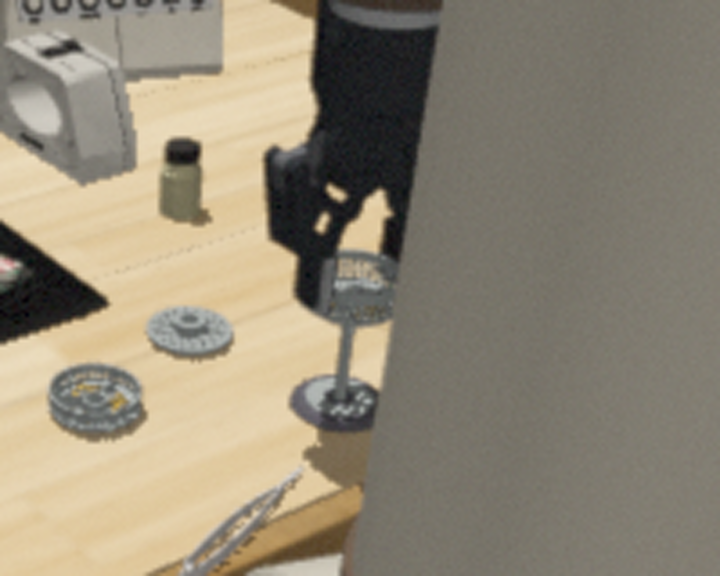

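The basket is just above the nose, with the spindle under its middle at crop (345,330); the arm hides its right side. Let it settle, then lower in small steps while watching the force.

```bash
python3 -m handwheel '[[[5.0,0,0,0,0,0,0],[5.0,0,0,0,0,0,0]]]'
```

```text
time: 5.05
tool_pos: [432.2, -64.1, 75.6]
tcp_rot: [[-1.0, -0.001, 0.0], [-0.001, 1.0, -0.0], [-0.0, -0.0, -1.0]]
force: [0.2, 0.3, -0.6]
opening: 55.1
finger_force: 42.9
```

```bash
python3 -m handwheel '[[[5.0,-0.12,0,0.5,0,0,0],[5.0,0,0,0.5,0,0,0],[5.0,0,0,0.5,0,0,0],[5.0,0,0,0,0,0,0]]]'
```

```text
time: 5.55
tool_pos: [433.0, -64.5, 59.8]
tcp_rot: [[-1.0, -0.0, -0.001], [-0.0, 1.0, 0.0], [0.001, 0.0, -1.0]]
force: [0.4, -0.0, -0.8]
opening: 55.3
finger_force: 42.9
```

On the spindle with no contact force. Continue down.

```bash
python3 -m handwheel '[[[5.0,0,0,1.5,0,0,0],[5.0,0,0,1.5,0,0,0],[5.0,0,0,1,0,0,0],[5.0,0,0,0.4,0,0,0],[5.0,0,0,0,0,0,0]]]'
python3 -m handwheel '[[[5.0,0,0,0.3,0,0,0],[5.0,0,0,0.3,0,0,0],[5.0,0,0,0,0,0,0]]]'
```

```text
time: 6.18
tool_pos: [433.2, -64.6, 16.2]
tcp_rot: [[-1.0, -0.0, -0.0], [-0.0, 1.0, 0.0], [0.0, 0.0, -1.0]]
force: [0.3, -1.5, -0.5]
opening: 55.1
finger_force: 42.9
time: 6.55
tool_pos: [433.5, -64.7, 10.9]
tcp_rot: [[-1.0, -0.0, 0.0], [-0.0, 1.0, -0.0], [-0.0, -0.0, -1.0]]
force: [-5.4, 1.4, 13.1]
opening: 55.0
finger_force: 44.0
```

```bash
python3 -m handwheel '[[[8.0,0,0,0,0,0,0],[8.0,0,0,0,0,0,0],[8.0,0,0,0,0,0,0],[8.0,0,0,-2,0,0,0],[8.0,0,0,-4,0,0,0]]]'
python3 -m handwheel '[[[8.5,0,0,-4,0,0,0],[8.5,-1.9,3.2,0,0,0,0],[8.5,-1.9,3.2,0,0,0,0],[8.5,-1.9,3.2,0,0,0,0],[8.5,-1.8,3.1,0,0,0,0]]]'
python3 -m handwheel '[[[8.5,0,0,2,0,0,0],[8.5,0,0,2,0,0,0],[8.5,0,0,0,0,0,0],[8.5,0,0,0,0,0,0]]]'
python3 - <<'E'
from workcell import *
from h import *
for n in("scene","top"):
    im=get_image(n); w=cloud(im).reshape(-1,3)
    for c,lo,hi in(((433,-64),8,34),((508,62.5),6,22)):
        q=w[(np.hypot(w[:,0]-c[0],w[:,1]-c[1])<38)&(w[:,2]>lo)&(w[:,2]<hi)]
        print(n,len(q),np.percentile(q,[2,50,98],0).round(1).tolist())
E
```

```text
time: 7.18
tool_pos: [432.3, -64.3, 69.9]
tcp_rot: [[-1.0, -0.0, -0.003], [-0.0, 1.0, 0.001], [0.003, 0.001, -1.0]]
force: [1.4, -0.8, -0.2]
opening: 80.2
finger_force: 0.0
time: 7.8
tool_pos: [508.7, 63.6, 110.2]
tcp_rot: [[-1.0, -0.0, 0.0], [-0.0, 1.0, -0.0], [-0.0, -0.0, -1.0]]
force: [-0.3, -0.1, 0.0]
opening: 84.7
finger_force: 0.0
time: 8.3
tool_pos: [508.5, 62.4, 71.0]
tcp_rot: [[-1.0, -0.0, 0.001], [-0.0, 1.0, -0.0], [-0.001, -0.0, -1.0]]
force: [0.4, -0.1, -0.3]
opening: 84.9
finger_force: 0.0
scene 432 [[406.9, -91.9, 9.2], [432.5, -63.1, 18.5], [462.0, -36.9, 30.7]]
scene 259 [[481.0, 34.5, 6.2], [512.2, 63.0, 11.4], [536.5, 89.3, 17.3]]
top 64 [[414.0, -44.2, 8.7], [429.5, -38.9, 15.4], [446.2, -35.6, 31.8]]
top 66 [[480.3, 44.9, 6.1], [485.8, 72.5, 13.9], [504.9, 90.5, 19.3]]
```

The deep basket is home, with its rim at about 30 mm. Gripper is centred over the shallow basket. Descend and grip slightly higher.

```bash
python3 -m handwheel '[[[8.5,0,0,3,0,0,0],[8.5,0,0,2.5,0,0,0],[8.5,0,0,0.9,0,0,0],[8.5,0,0,0,0,0,0],[8.5,0,0,0,0,0,0]]]'
python3 -m handwheel '[[[5.0,0,0,0,0,0,0],[5.0,0,0,0,0,0,0],[5.0,0,0,0,0,0,0],[5.0,0,0,0,0,0,0]]]' 40
```

```text
time: 9.02
tool_pos: [508.8, 62.4, 7.4]
tcp_rot: [[-1.0, -0.0, 0.001], [-0.0, 1.0, -0.0], [-0.001, -0.0, -1.0]]
force: [-0.7, 0.1, 0.8]
opening: 84.7
finger_force: 0.0
time: 9.52
tool_pos: [508.5, 62.5, 7.2]
tcp_rot: [[-1.0, -0.0, 0.001], [-0.0, 1.0, -0.0], [-0.001, -0.0, -1.0]]
force: [-3.6, 0.7, 11.3]
opening: 54.4
finger_force: 40.1
```

```bash
python3 -m handwheel '[[[5.0,0,0,-1,0,0,0],[5.0,0,0,-3,0,0,0],[5.0,0,0,-3,0,0,0],[5.0,0,0,-1.8,0,0,0],[5.0,1.9,-3.2,0,0,0,0]]]'
python3 -m handwheel '[[[5.0,1.9,-3.2,0,0,0,0],[5.0,1.9,-3.2,0,0,0,0],[5.0,1.8,-3.1,0,0,0,0],[5.0,0,0,0.8,0,0,0],[5.0,0,0,0,0,0,0]]]'
python3 -m handwheel '[[[5.0,0,0,0,0,0,0],[5.0,0,0,0,0,0,0]]]'
python3 - <<'E'
from workcell import *
from h import *
t=state()["tool_pos"]; print(t)
im=get_image("scene"); k=im["pixels"][:,:,::-1]
w=cloud(im).reshape(-1,3); q=w[(np.hypot(w[:,0]-t[0],w[:,1]-t[1])<45)&(w[:,2]>76)&(w[:,2]<97)]
print(np.percentile(q,[2,50,98],0).round(1).tolist())
cv2.imwrite("pics/s4.png",cv2.resize(k[100:260,270:470],None,fx=3.6,fy=3.6,interpolation=cv2.INTER_CUBIC))
E
```

```text
time: 10.15
tool_pos: [490.3, 31.0, 96.3]
tcp_rot: [[-1.0, -0.002, 0.003], [-0.002, 1.0, -0.0], [-0.003, -0.0, -1.0]]
force: [0.7, -0.5, 0.2]
opening: 54.1
finger_force: 42.4
time: 10.78
tool_pos: [433.2, -64.3, 86.2]
tcp_rot: [[-1.0, 0.0, -0.0], [0.0, 1.0, 0.0], [0.0, 0.0, -1.0]]
force: [0.0, -0.3, 0.8]
opening: 54.0
finger_force: 42.4
time: 11.02
tool_pos: [433.5, -64.0, 86.4]
tcp_rot: [[-1.0, -0.001, 0.0], [-0.001, 1.0, -0.0], [-0.0, -0.0, -1.0]]
force: [0.0, -0.0, -0.2]
opening: 54.4
finger_force: 42.4
[433.51805084 -64.04543253  86.43694901]
[[407.0, -92.3, 80.5], [429.7, -68.9, 87.8], [458.0, -30.8, 96.5]]
```

View pics/s4.png

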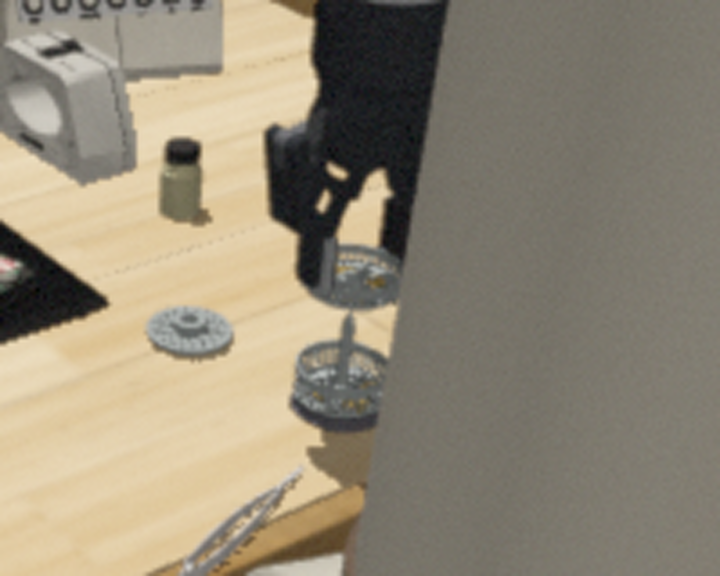

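The deep basket is home around (345,390). The shallow basket is above the nose at (350,315), aligned. Lowering.

```bash
python3 -m handwheel '[[[5.0,0,-0.05,0.8,0,0,0],[5.0,0,0,0.7,0,0,0],[5.0,0,0,0.7,0,0,0],[5.0,0,0,0.7,0,0,0],[5.0,0,0,0,0,0,0]]]'
python3 -m handwheel '[[[5.0,0,0,0.7,0,0,0],[5.0,0,0,0.7,0,0,0],[5.0,0,0,0.4,0,0,0],[5.0,0,0,0,0,0,0]]]'
```

```text
time: 11.7
tool_pos: [432.9, -65.0, 56.7]
tcp_rot: [[-1.0, -0.0, -0.001], [-0.0, 1.0, 0.0], [0.001, 0.0, -1.0]]
force: [0.1, 0.1, 0.1]
opening: 54.1
finger_force: 42.4
time: 12.2
tool_pos: [433.1, -65.0, 39.0]
tcp_rot: [[-1.0, -0.0, -0.001], [-0.0, 1.0, 0.0], [0.001, 0.0, -1.0]]
force: [0.3, -0.4, -0.5]
opening: 54.3
finger_force: 42.4
```

```bash
python3 -m handwheel '[[[5.0,0,0,0.3,0,0,0],[5.0,0,0,0.3,0,0,0],[5.0,0,0,0,0,0,0]]]'
```

```text
time: 12.58
tool_pos: [433.3, -65.1, 33.3]
tcp_rot: [[-1.0, -0.0, 0.0], [-0.0, 1.0, -0.0], [-0.0, -0.0, -1.0]]
force: [0.1, -0.5, -0.1]
opening: 54.6
finger_force: 42.4
```

```bash
python3 -m handwheel '[[[5.0,0,0,0.15,0,0,0],[5.0,0,0,0,0,0,0]]]'
```

```text
time: 12.82
tool_pos: [433.5, -65.1, 33.0]
tcp_rot: [[-1.0, -0.0, 0.001], [-0.0, 1.0, -0.0], [-0.001, -0.0, -1.0]]
force: [-9.8, 3.3, 28.7]
opening: 54.4
finger_force: 45.1
```

Seated on contact at the expected height. Release and go to the lid.

```bash
python3 -m handwheel '[[[8.0,0,0,0,0,0,0],[8.0,0,0,0,0,0,0],[8.0,0,0,0,0,0,0],[8.0,0,0,-2,0,0,0],[8.0,0,0,-4,0,0,0]]]'
python3 -m handwheel '[[[6,0,0,-1.5,0,0,0],[4.5,-3.7,0.9,0,0,0,0],[4.5,-3.7,0.95,0,0,0,0],[4.5,-3.65,0.95,0,0,0,0],[4.5,0,0,3,0,0,0]]]'
python3 -m handwheel '[[[4.5,0,0,2,0,0,0],[4.5,0,0,0,0,0,0],[4.5,0,0,0,0,0,0]]]'
python3 - <<'E'
from workcell import *
from h import *
print(state()["tool_pos"])
im=get_image("scene"); k=im["pixels"][:,:,::-1]; w=cloud(im).reshape(-1,3)
for c,lo,hi in(((433,-64),8,47),((433,-64),36,46),((544,-37),3,18),((544,-37),10,18)):
        q=w[(np.hypot(w[:,0]-c[0],w[:,1]-c[1])<38)&(w[:,2]>lo)&(w[:,2]<hi)]
        print(len(q),np.percentile(q,[2,50,98],0).round(1).tolist())
cv2.imwrite("pics/s5.png",cv2.resize(k[100:260,270:470],None,fx=3.6,fy=3.6,interpolation=cv2.INTER_CUBIC))
E
```

```text
time: 13.45
tool_pos: [432.4, -64.8, 91.4]
tcp_rot: [[-1.0, -0.0, -0.003], [-0.0, 1.0, 0.001], [0.003, 0.001, -1.0]]
force: [-0.1, 0.4, 0.5]
opening: 80.0
finger_force: 0.0
time: 14.08
tool_pos: [546.4, -36.6, 77.1]
tcp_rot: [[-1.0, -0.001, 0.003], [-0.001, 1.0, -0.001], [-0.003, -0.001, -1.0]]
force: [-1.4, -0.8, -0.2]
opening: 44.8
finger_force: 0.0
time: 14.45
tool_pos: [544.0, -37.1, 57.4]
tcp_rot: [[-1.0, -0.0, 0.0], [-0.0, 1.0, -0.0], [-0.0, -0.0, -1.0]]
force: [-1.0, -0.6, 0.5]
opening: 44.9
finger_force: 0.0
[543.9736855  -37.10489013  57.42977784]
365 [[412.1, -78.1, 9.9], [433.4, -47.5, 31.1], [462.0, -36.5, 43.5]]
101 [[412.9, -79.2, 36.2], [435.1, -49.3, 40.0], [461.5, -36.4, 44.4]]
259 [[519.6, -62.9, 4.1], [541.7, -33.7, 6.7], [570.9, -10.6, 14.2]]
46 [[536.0, -48.0, 10.5], [544.4, -38.3, 12.7], [556.8, -25.6, 14.8]]
```

View pics/s5.png

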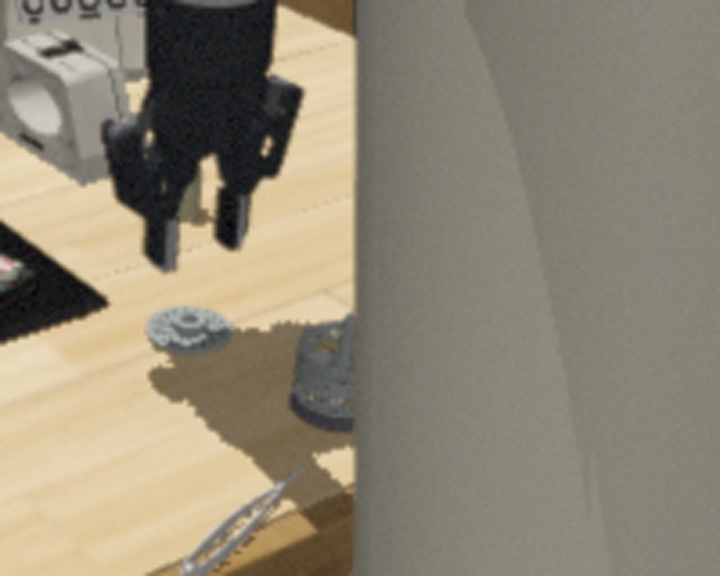

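Stack rim reads 44 mm, so the shallow basket is near home (expected 43). Lid at crop (190,328), centred under the fingers. Descend to the hub.

```bash
python3 -m handwheel '[[[4.5,-0.1,0,2,0,0,0],[4.5,0,0,2,0,0,0],[4.5,0,0,0.75,0,0,0],[4.5,0,0,0,0,0,0],[4.5,0,0,0,0,0,0]]]'
python3 -m handwheel '[[[1.8,0,0,0,0,0,0],[1.8,0,0,0,0,0,0],[1.8,0,0,0,0,0,0],[1.8,0,0,0,0,0,0]]]' 40
```

```text
time: 15.12
tool_pos: [545.2, -37.2, 10.3]
tcp_rot: [[-1.0, -0.0, 0.001], [-0.0, 1.0, -0.0], [-0.001, -0.0, -1.0]]
force: [0.6, -0.3, -0.5]
opening: 45.2
finger_force: 0.0
time: 15.62
tool_pos: [545.1, -37.1, 10.2]
tcp_rot: [[-1.0, -0.0, 0.001], [-0.0, 1.0, -0.0], [-0.001, -0.0, -1.0]]
force: [-2.0, 0.6, 8.6]
opening: 19.4
finger_force: 38.8
```

```bash
python3 -m handwheel '[[[1.8,0,0,-1,0,0,0],[1.8,0,0,-2.5,0,0,0],[1.8,0,0,-2.5,0,0,0],[1.8,0,0,-2.4,0,0,0],[1.8,0,0,0,0,0,0]]]'
python3 -m handwheel '[[[1.8,3.7,-0.9,0,0,0,0],[1.8,3.7,-0.9,0,0,0,0],[1.8,3.75,-0.9,0,0,0,0],[1.8,0,0,0,0,0,0],[1.8,0,0,0,0,0,0]]]'
python3 - <<'E'
from workcell import *
from h import *
t=state()["tool_pos"]; print(t)
im=get_image("scene"); k=im["pixels"][:,:,::-1]
w=cloud(im).reshape(-1,3); q=w[(np.hypot(w[:,0]-t[0],w[:,1]-t[1])<45)&(w[:,2]>80)&(w[:,2]<94)]
print(np.percentile(q,[2,50,98],0).round(1).tolist())
cv2.imwrite("pics/s6.png",cv2.resize(k[100:260,270:470],None,fx=3.6,fy=3.6,interpolation=cv2.INTER_CUBIC))
E
```

```text
time: 16.25
tool_pos: [545.7, -37.2, 95.5]
tcp_rot: [[-1.0, -0.0, 0.003], [-0.0, 1.0, -0.001], [-0.003, -0.001, -1.0]]
force: [0.3, -0.3, -0.4]
opening: 19.6
finger_force: 39.1
time: 16.88
tool_pos: [433.5, -64.1, 93.2]
tcp_rot: [[-1.0, 0.0, 0.0], [0.0, 1.0, -0.0], [-0.0, -0.0, -1.0]]
force: [0.8, 0.6, -0.5]
opening: 19.8
finger_force: 39.2
[433.48568117 -64.07545856  93.237797  ]
[[408.2, -87.4, 84.5], [424.0, -54.2, 89.1], [456.3, -37.2, 93.0]]
```

View pics/s6.png

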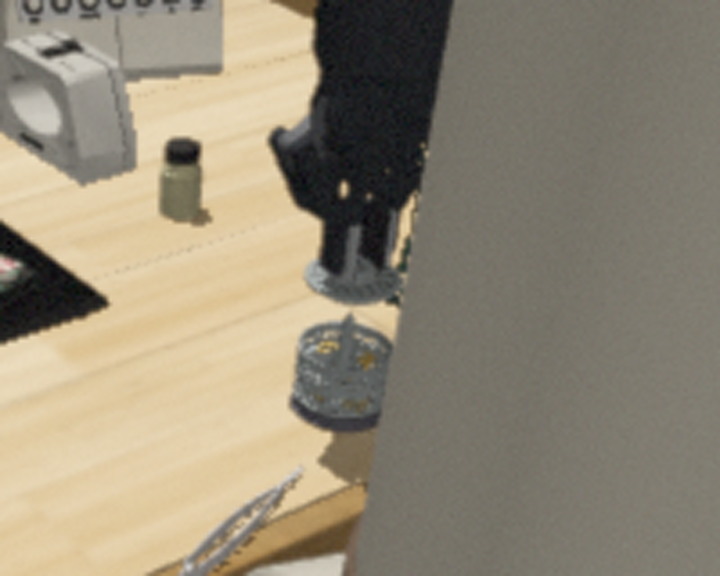

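The two baskets are stacked neatly at (345,375). The lid is level, above the nose at (350,315). Lowering.

```bash
python3 -m handwheel '[[[1.8,0,-0.06,1,0,0,0],[1.8,0,0,0.6,0,0,0],[1.8,0,0,0.6,0,0,0],[1.8,0,0,0.6,0,0,0],[1.8,0,0,0,0,0,0]]]'
python3 -m handwheel '[[[1.8,0,0,0.5,0,0,0],[1.8,0,0,0.5,0,0,0],[1.8,0,0,0.3,0,0,0],[1.8,0,0,0,0,0,0]]]'
```

```text
time: 17.55
tool_pos: [433.0, -64.6, 64.8]
tcp_rot: [[-1.0, -0.0, -0.001], [-0.0, 1.0, 0.0], [0.001, 0.0, -1.0]]
force: [-0.4, 1.4, -0.3]
opening: 19.4
finger_force: 39.2
time: 18.05
tool_pos: [433.1, -64.6, 52.1]
tcp_rot: [[-1.0, -0.0, -0.0], [-0.0, 1.0, 0.0], [0.0, 0.0, -1.0]]
force: [0.7, -0.3, -0.7]
opening: 20.1
finger_force: 39.2
```

```bash
python3 -m handwheel '[[[1.8,0,0,0.2,0,0,0],[1.8,0,0,0.15,0,0,0],[1.8,0,0,0,0,0,0]]]'
```

```text
time: 18.42
tool_pos: [433.4, -64.7, 49.1]
tcp_rot: [[-1.0, -0.0, 0.0], [-0.0, 1.0, -0.0], [-0.0, -0.0, -1.0]]
force: [-1.9, 0.0, 6.0]
opening: 19.8
finger_force: 40.1
```

Lid seated. On to the nut.

```bash
python3 -m handwheel '[[[4.0,0,0,0,0,0,0],[4.0,0,0,0,0,0,0],[4.0,0,0,-2,0,0,0],[4.0,0,0,-4,0,0,0],[4.0,-0.7,3.5,0,0,0,0]]]'
python3 -m handwheel '[[[4.0,-1.15,5.25,0,0,0,0],[4.0,-1.15,5.25,0,0,0,0],[4.0,-1.15,5.25,0,0,0,0],[4.0,-1.15,5.25,0,0,0,0],[4.0,-1.15,5.25,0,0,0,0]]]'
python3 -m handwheel '[[[4.0,-1.1,5.2,0,0,0,0],[4.0,0,0,3,0,0,0],[4.0,0,0,2,0,0,0],[4.0,0,0,0,0,0,0],[4.0,0,0,0,0,0,0]]]'
python3 - <<'E'
from workcell import *
from h import *
t=state()["tool_pos"];print(t)
for n in("scene","top"):
    im=get_image(n); k=im["pixels"][:,:,::-1]; w=cloud(im).reshape(-1,3)
    for c,lo,hi in(((433,-64),36,70),((433,-64),49,56),((509,284),3,19)):
        q=w[(np.hypot(w[:,0]-c[0],w[:,1]-c[1])<(32 if c[1]<0 else 25))&(w[:,2]>lo)&(w[:,2]<hi)]
        print(n,len(q),np.percentile(q,[2,50,98],0).round(1).tolist() if len(q) else 0)
    if n=="scene": cv2.imwrite("pics/s7.png",cv2.resize(k[100:300,150:420],None,fx=2.9,fy=2.9,interpolation=cv2.INTER_CUBIC))
E
```

```text
time: 19.05
tool_pos: [441.6, -30.7, 111.4]
tcp_rot: [[-1.0, 0.002, 0.004], [0.002, 1.0, -0.002], [-0.004, -0.001, -1.0]]
force: [0.6, -1.0, 0.7]
opening: 40.0
finger_force: 0.0
time: 19.68
tool_pos: [497.8, 234.8, 108.7]
tcp_rot: [[-1.0, -0.0, 0.0], [-0.0, 1.0, -0.0], [-0.0, -0.0, -1.0]]
force: [0.8, -0.2, 0.1]
opening: 39.8
finger_force: 0.0
time: 20.3
tool_pos: [509.1, 284.9, 59.7]
tcp_rot: [[-1.0, -0.0, 0.001], [-0.0, 1.0, 0.0], [-0.001, 0.0, -1.0]]
force: [0.2, -0.8, -0.0]
opening: 39.9
finger_force: 0.0
[509.07279649 284.92929381  59.65872848]
scene 380 [[407.0, -89.0, 37.2], [428.2, -58.0, 45.3], [458.9, -37.4, 58.8]]
scene 53 [[423.7, -72.6, 49.6], [431.6, -61.7, 52.2], [443.1, -54.1, 55.5]]
scene 106 [[500.5, 276.7, 3.3], [506.4, 286.1, 11.5], [518.4, 295.1, 15.4]]
top 736 [[406.4, -88.3, 40.9], [431.6, -62.6, 46.0], [457.7, -38.0, 56.2]]
top 108 [[412.8, -74.6, 49.3], [432.3, -61.5, 52.0], [447.5, -41.9, 55.2]]
top 30 [[487.8, 275.6, 3.2], [501.0, 283.8, 12.2], [505.1, 295.2, 16.2]]
```

View pics/s7.png

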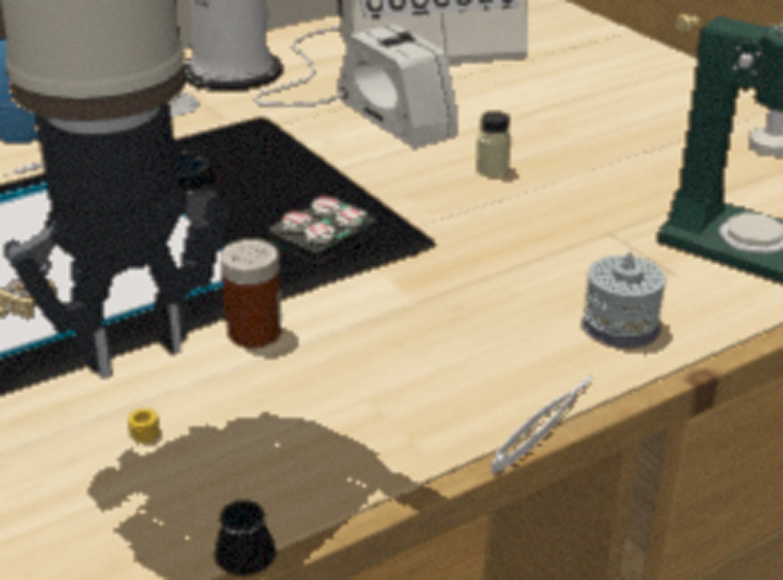

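The stack looks neat at crop (625,300); lid disc at 46 mm and hub top at about 53, as they should be. The nut is at (144,425), under the fingers. Grip it.

```bash
python3 -m handwheel '[[[4.0,-0.03,0.08,2.5,0,0,0],[4.0,0,0,2,0,0,0],[4.0,0,0,0.9,0,0,0],[4.0,0,0,0,0,0,0],[4.0,0,0,0,0,0,0]]]'
python3 -m handwheel '[[[1.5,0,0,0,0,0,0],[1.5,0,0,0,0,0,0],[1.5,0,0,0,0,0,0],[1.5,0,0,0,0,0,0]]]' 40
```

```text
time: 21.02
tool_pos: [509.5, 285.8, 5.7]
tcp_rot: [[-1.0, -0.0, 0.001], [-0.0, 1.0, 0.0], [-0.001, 0.0, -1.0]]
force: [0.3, -0.7, 0.3]
opening: 40.1
finger_force: 0.0
time: 21.52
tool_pos: [509.3, 285.9, 5.7]
tcp_rot: [[-1.0, -0.0, 0.001], [-0.0, 1.0, 0.0], [-0.001, 0.0, -1.0]]
force: [-1.5, -1.3, 6.1]
opening: 18.5
finger_force: 38.9
```

```bash
python3 -m handwheel '[[[1.5,0,0,-1,0,0,0],[1.5,0,0,-3,0,0,0],[1.5,0,0,-3.5,0,0,0],[1.5,0,0,-2,0,0,0],[1.5,0.7,-3.5,0,0,0,0]]]'
python3 -m handwheel '[[[1.5,1.15,-5.25,0,0,0,0],[1.5,1.15,-5.25,0,0,0,0],[1.5,1.15,-5.25,0,0,0,0],[1.5,1.15,-5.25,0,0,0,0],[1.5,1.15,-5.25,0,0,0,0]]]'
python3 -m handwheel '[[[1.5,1.1,-5.2,0,0,0,0],[1.5,0,0,1.2,0,0,0],[1.5,0,0,0,0,0,0],[1.5,0,0,0,0,0,0],[1.5,0,0,0,0,0,0]]]'
python3 - <<'E'
from workcell import *
from h import *
t=state()["tool_pos"]; print(t)
im=get_image("scene"); k=im["pixels"][:,:,::-1]
cv2.imwrite("pics/s8.png",cv2.resize(k[130:230,320:420],None,fx=5.8,fy=5.8,interpolation=cv2.INTER_CUBIC))
E
```

```text
time: 22.15
tool_pos: [502.9, 251.7, 102.3]
tcp_rot: [[-1.0, -0.002, 0.004], [-0.002, 1.0, 0.001], [-0.004, 0.001, -1.0]]
force: [0.3, -1.5, -0.8]
opening: 18.5
finger_force: 39.1
time: 22.78
tool_pos: [444.0, -13.4, 100.7]
tcp_rot: [[-1.0, -0.0, 0.001], [-0.0, 1.0, -0.0], [-0.001, -0.0, -1.0]]
force: [1.3, -0.3, -0.7]
opening: 18.7
finger_force: 39.1
time: 23.4
tool_pos: [433.8, -63.1, 88.1]
tcp_rot: [[-1.0, -0.002, 0.0], [-0.002, 1.0, -0.0], [-0.0, -0.0, -1.0]]
force: [0.4, 0.6, 0.4]
opening: 18.3
finger_force: 39.2
[433.81935481 -63.06441907  88.12755273]
```

View pics/s8.png

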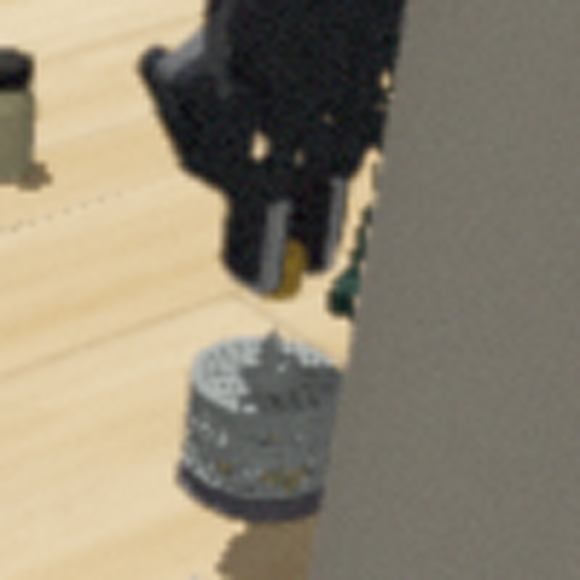

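The nut is held at (285,265) above the nose (275,335). Small correction, then lower.

```bash
python3 -m handwheel '[[[1.5,0.04,-0.14,0.8,0,0,0],[1.5,0,0,0.4,0,0,0],[1.5,0,0,0.4,0,0,0],[1.5,0,0,0.4,0,0,0],[1.5,0,0,0,0,0,0]]]'
```

```text
time: 24.08
tool_pos: [433.0, -65.2, 67.5]
tcp_rot: [[-1.0, -0.0, -0.001], [-0.0, 1.0, 0.0], [0.001, 0.0, -1.0]]
force: [0.7, 0.3, -0.4]
opening: 18.6
finger_force: 39.2
```

```bash
python3 -m handwheel '[[[1.5,0,0,0.35,0,0,0],[1.5,0,0,0.3,0,0,0],[1.5,0,0,0,0,0,0]]]'
```

```text
time: 24.45
tool_pos: [433.0, -65.2, 61.1]
tcp_rot: [[-1.0, -0.0, -0.0], [-0.0, 1.0, 0.0], [0.0, 0.0, -1.0]]
force: [-1.4, -0.3, -0.5]
opening: 18.6
finger_force: 39.2
```

```bash
python3 -m handwheel '[[[1.5,0,0,0.2,0,0,0],[1.5,0,0,0.1,0,0,0],[1.5,0,0,0,0,0,0]]]'
```

```text
time: 24.82
tool_pos: [433.3, -65.3, 58.6]
tcp_rot: [[-1.0, -0.0, 0.0], [-0.0, 1.0, -0.0], [-0.0, -0.0, -1.0]]
force: [-1.4, 1.1, 5.4]
opening: 18.7
finger_force: 39.7
```

Contact at the expected height (58.6 against 58.7). Release, back off and verify.

```bash
python3 -m handwheel '[[[4.0,0,0,0,0,0,0],[4.0,0,0,0,0,0,0],[4.0,0,0,-2,0,0,0],[4.0,0,0,-5,0,0,0],[4.0,0,5,-2,0,0,0]]]'
python3 -m handwheel '[[[4.0,0,5,0,0,0,0],[4.0,0,5,0,0,0,0],[4.0,0,5,0,0,0,0],[4.0,0,5,0,0,0,0],[4.0,0,0,0,0,0,0]]]'
python3 - <<'E'
from workcell import *
from h import *
for n in("scene","top"):
    im=get_image(n); k=im["pixels"][:,:,::-1]; w=cloud(im).reshape(-1,3)
    for lo,hi,r in((8,28,32),(31,38,32),(41,49,32),(57,75,20)):
        q=w[(np.hypot(w[:,0]-433,w[:,1]+64)<r)&(w[:,2]>lo)&(w[:,2]<hi)]
        print(n,lo,len(q),np.percentile(q,[2,50,98],0).round(1).tolist() if len(q) else 0)
    if n=="scene": cv2.imwrite("pics/s9.png",cv2.resize(k[120:320,200:430],None,fx=2.9,fy=2.9,interpolation=cv2.INTER_CUBIC))
E
```

```text
time: 25.45
tool_pos: [434.1, -16.6, 150.7]
tcp_rot: [[-1.0, 0.004, 0.003], [0.004, 1.0, -0.001], [-0.003, -0.001, -1.0]]
force: [1.6, 0.9, 0.6]
opening: 40.0
finger_force: 0.0
time: 26.08
tool_pos: [432.6, 187.4, 148.1]
tcp_rot: [[-1.0, -0.004, -0.0], [-0.004, 1.0, 0.0], [0.0, 0.0, -1.0]]
force: [-0.1, -0.7, -0.1]
opening: 39.6
finger_force: 0.0
scene 8 180 [[406.5, -77.4, 9.2], [417.7, -48.6, 15.5], [448.9, -37.0, 27.7]]
scene 31 67 [[406.6, -78.2, 31.1], [417.6, -46.6, 34.3], [452.2, -37.9, 37.8]]
scene 41 252 [[407.5, -90.5, 41.4], [426.3, -57.1, 45.3], [460.0, -37.5, 47.7]]
scene 57 80 [[424.8, -73.2, 57.5], [432.3, -63.0, 65.2], [442.8, -54.5, 68.6]]
top 8 44 [[405.0, -58.0, 8.5], [419.8, -40.3, 16.8], [456.5, -35.8, 27.8]]
top 31 17 [[404.6, -62.1, 31.1], [424.6, -38.2, 32.8], [441.3, -35.3, 37.6]]
top 41 576 [[406.3, -88.8, 42.1], [431.3, -62.5, 45.4], [457.7, -38.5, 48.6]]
top 57 102 [[423.5, -72.8, 59.2], [432.4, -63.5, 66.3], [441.5, -54.3, 70.1]]
```

View pics/s9.png

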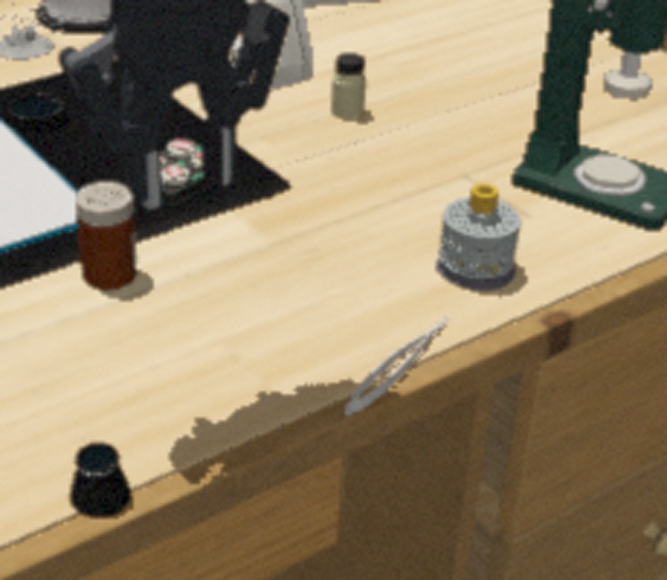

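The stack is complete at (480,240), with the nut top at 68 mm as expected. The bystanders have not moved and the gripper is clear.

```bash
python3 -c "
from workcell import *
print(job_done())"
```

```text
the job is handed in; nothing more can be done
None
```

I stacked the deep basket, shallow basket, lid and nut on the spindle, and the final camera check showed them at their home heights. The bottle, loupe and tweezers stayed where they were, and I handed the job in at about 26 s; no verdict came back.

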